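Clear the paint tin dispenser and restock the drawer

TASK

The paint tins in the sloping dispenser have jammed at the outlet: nudge the blocking tin back so that they roll down into the pick-up trough by themselves - do not lift any tin out over the top of the hopper. Put every tin, counting any that is already in the trough or left standing on the bench, into the drawer of the wooden drawer box, lying or standing on the drawer's floor and not on top of one another, then push the drawer fully shut. Leave the paint jar and the glass tumbler standing where they are.

Things in the scene. Friction and masses are not known exactly. Their poses are not given: they have to be found in the camera images.
- dispenser: Fixed one-lane gravity dispenser, 68 mm wide inside. Its plywood floor falls 13 degrees towards -x of this frame (roughly towards the robot). Origin on the bench, on the lane's centre line under the gate; x points up the lane, y across, z up. The floor's top is 75 mm above the bench at x = 0 and rises 0.23 mm per mm of x. Hopper at x > 0, pick-up trough at x < 0. Tins roll freely down the lane.
- gate (a point): Middle of the upper edge of the gate: an aluminium bar, 5 mm thick, across the lane between hopper and trough, 76 to 98 mm above the sloping floor (square to it); a lone tin rolls out under it. The fingers can pass over it.
- hopper_mid (a point): Middle of the hopper's floor. The hopper is 345 mm long, open on top, with 5 mm clear side walls 112 mm high (square to the floor). The jam: the upper tin leans on the gate bar and on the tin under and behind it, held by friction. Pushed back 80 to 90 mm (up to 20 N, closed fingers just over the bar, moving level) it rolls over that tin; lift the fingers out and the lower tin runs free. It may jam again.
- pickup (a point): Centre of a tin lying against the stop plate (45 mm high) at the trough's lower end. The trough is 146 mm long, with side curbs 12 mm high and 5 mm thick. Two tins fit in it, one behind the other; when the front one is taken, the others roll down within about 1 s. A tin here can be taken by its flat ends, from above.
- cab_drawer0 (a joint): Opening of the drawer in m: 0 shut, 0.21 at its end stop. Slides out towards the front of the box; friction about 1 N, and it stays where it is left. Starts shut or up to 25 mm ajar.
- cab_drawer0_handle (a point): Middle of the drawer's handle: a level dark steel bar 11 mm thick and 120 mm long, 35 mm in front of the drawer front (29 mm free behind the bar), about 38 mm below the top of the fixed wooden drawer box (300 mm deep, 360 mm wide, 115 mm high, one drawer). Moves with the drawer. Its x axis is the slide line: the drawer opens towards -x.
- drawer_edge (a point): Front edge of the drawer's inner floor, half-way across, at the foot of the drawer front; moves with the drawer. x along the slide (opens towards -x), y across, z up. The inside is 255 mm long (x = 0 to 0.255) and reaches 159 mm to either side in y; walls 71 mm high above this floor; the drawer front is 15 mm thick and 80 mm high. Opened by q, the q metres next to the drawer front are clear of the box. Inside the shut box there is 80 mm of height.
- tin_a_mid (a point): Paint tin, a closed cylinder 66 mm in diameter and 62 mm long, about 0.25 kg, with steel rims and a paper label round it; starts on the hopper floor behind the gate, underneath the upper tin. Point at its centre; y is the axis of the cylinder. It rolls easily when it lies on its side.
- tin_b_mid (a point): Paint tin, a closed cylinder 66 mm in diameter and 62 mm long, about 0.25 kg, with steel rims and a paper label round it; starts wedged above the outlet, between the gate bar and the tin underneath. Point at its centre; y is the axis of the cylinder. It rolls easily when it lies on its side.
- tin_c_mid (a point): Paint tin, a closed cylinder 66 mm in diameter and 62 mm long, about 0.25 kg, with steel rims and a paper label round it; starts on the hopper floor behind tin_a. Point at its centre; y is the axis of the cylinder. It rolls easily when it lies on its side.
- tin_d_mid (a point): Paint tin, a closed cylinder 66 mm in diameter and 62 mm long, about 0.25 kg, with steel rims and a paper label round it; when present, starts on the hopper floor behind tin_c. Point at its centre; y is the axis of the cylinder. It rolls easily when it lies on its side. May be absent.
- tin_e_mid (a point): Paint tin, a closed cylinder 66 mm in diameter and 62 mm long, about 0.25 kg, with steel rims and a paper label round it; when present, starts already delivered in the pick-up trough. Point at its centre; y is the axis of the cylinder. It rolls easily when it lies on its side. May be absent.
- tin_f_mid (a point): Paint tin, a closed cylinder 66 mm in diameter and 62 mm long, about 0.25 kg, with steel rims and a paper label round it; when present, starts standing upright on the bench to the left of the dispenser. Point at its centre; z is the axis of the cylinder. It rolls easily when it lies on its side. May be absent.
- jar: Small dark paint jar with a white cap, 52 mm in diameter and 70 mm high, standing on the bench between the dispenser and the drawer box: a bystander. Origin at the centre of its underside.
- tumbler: Glass tumbler, 68 mm in diameter and 120 mm high, standing on the bench to the left of the dispenser's hopper: a bystander. Origin at the centre of its underside.

How it is judged:
By the outcome, as a careful person would: the job done as asked, in the order asked, and still so for the second after the job is handed in, with the robot touching nothing.
Of tin_d, tin_e, tin_f only 1 to 3 are there at a start; the rules pass over those that are not, and their reading is None.
At some moment in a run one of tin_f may be knocked a few centimetres aside while the robot is not near it.
Once in a run the grip may slacken for a moment while it holds something.
It also fails if it takes over 210 s, if anything falls off the work surface, if the arm or the gripper's body presses on something with over 40 N, if the wrist force passes 120 N, or if a joint passes its speed limit or range.

ROBOT

A 6-joint arm with a two-finger parallel gripper is mounted at the origin on the work surface. World frame = base frame: x ahead of the robot, y to its left, z up, the work surface at z = 0. Lengths are in mm, angles in rad, forces in N, time in s.
With the tool pointing down it reaches from about 350 to 725 mm from the base axis. Payload 4.3 kg.
Tool frame: the origin (TCP) lies at the very end of the fingers, on their centre line; the grasp point (between the pads) lies 19 mm behind it; z points along the fingers, y is the line along which they close (so a half turn about z gives the same grasp; the last joint's range is limited). The gripper opens to 85 mm and grips with 20 to 120 N. Pads are 22 mm wide; open, the fingers measure 114 mm over their backs; the gripper's body (76 mm by 85 mm) begins 54 mm behind the grasp point. The pads swing forward as they close: fully open they stand 13 mm farther back than shut.
Start: joints at [-1.258, 0.377, 0.081, 1.274, 0, 1.46], TCP at [235.946, -524.401, 231.329] pointing down, gripper open.
Joint ranges: [-2.72, 2.72], [-0.84, 1.66], [-1.02, 1.22], [-1.77, 2.12], [-1.37, 1.28], [-3.14, 3.14]. Speed limits (rad/s): [2.57, 2.57, 3.14, 3.14, 3.14, 3.14].

INTERFACE

Orientations are given as a rotation vector (axis times angle).
In Python, from rig import ctrl, cams gives the robot as it stands. The module is installed in compiled form; this text tells all that it offers.
- The arm moves only by the tool arm_command, never from a script. Its argument "plan" is text: rows parted by semicolons, each of 6 numbers parted by spaces: the shift along the tool's x, y, z scaled (see below), then the turn, a rotation vector about the tool's x, y, z scaled (see below). In form: dx dy dz rx ry rz; .... A call has 1 to 12 rows; each row is the pose to reach, as a shift and turn from the pose commanded when the call began, along the tool's axes at that moment; what a row does not reach only later rows make up. The controller multiplies each number of a shift by 0.5 m and each number of a turn by 2 rad. A row lasts 1/10 s, in which the tool goes at most 50 mm and 8.59 degrees, less where a joint would pass 70% of its speed; a pose out of reach is approached as far as the arm can. A call with a number of a shift or a turn outside -1 to 1 is refused whole. A call with a gripper value outside its range is refused whole. "grip" is the closure, from -1 (fully open) to 1 (shut), so that 0 is half open, set as the call begins (left out, the last holds). The fingers move at their own pace and stop on an object; "newtons" is the grip in N (left out, the last holds). Time passes only in rows, so rows that repeat a pose let the fingers close. It gives the time, the measured TCP pose, the force, the opening and the grip force at its end, in the units of the state.
- ctrl.read_state(): the state, without advancing time (a new reading comes with each control period).
- cams.capture(name): name is "scene" or "top"; returns the picture (480x640x3 uint8, blue, green, red); there is no depth.
- cams.camera_info(name): a dict with "intrinsics" (3x3 intrinsics, pixels), "k1" (the pictures are not rectified: a ray, as slopes to the right and down, at radius r is drawn at 1 + k1 r^2 times it, then the intrinsics apply), "origin" and "orientation" of the camera in the world. Camera axes: x right, y up, looking along -z (the intrinsics and any distortion apply to the point x, -y, -z); pixel columns grow to the right and rows downward; lengths in mm; the calibration is good to about 2 mm. A picture is of the moment at which its call begins. camera_info takes no time and is no camera call.
- ctrl.sign_off(): hands the job in; it is judged then, once.
The state is a dict: "time_s": time; "joint_pos": joint angles; "qd": joint speeds; "joint_torque": joint torques, N m; "tcp_pos": TCP position; "eef_rot": TCP orientation; "ft_force": force on the tool from outside, world axes, zero at the start; "wrist_torque": the same for the moment, N m; "finger_gap": finger opening in mm; "grasp_force": force on a finger pad.
Only numpy, scipy, OpenCV 4.12 (cv2) and the standard library are available. Lean on these libraries where they do the work, as an engineer would, in place of code of your own. Each camera call takes 0.05 s, during which the arm holds its last target. There are 200 camera calls.

## Working session

There is one attempt and no reset: what is moved stays moved. The work goes in short steps, Python scripts to look and compute and a tool call to move; the robot and the scene stay as the last step left them, time stands still between calls to the robot, and variables do not carry over. Pictures are saved under pics/ and viewed, at most 14 in all, crops included, and the job is handed in when it is done.

Besides the shell and the picture viewer there is one more tool, called after "Emit:" as name(argument=value, ...), one argument or row to a line, values as JSON. arm_command: Moves the arm, as the interface text tells. Shifts and turns lie within -1 to 1; 1 stands for 0.5 m of shift or 2 rad of turn. Its arguments: {"type":"object","properties":{"plan":{"type":"string"},"grip":{"type":"number"},"newtons":{"type":"number"}},"required":["plan"]}

```bash
mkdir -p pics; ls
python3 - <<'E'
from rig import ctrl,cams
import cv2
for n in("scene","top"):
    cv2.imwrite(f"pics/{n}0.png",cams.capture(n))
    i=cams.camera_info(n); print(n,i)
s=ctrl.read_state(); print(s)
E
```

```text
pics
scene {'intrinsics': array([[454.74991315,   0.        , 310.38854468],
       [  0.        , 454.74991315, 239.67815472],
       [  0.        ,   0.        ,   1.        ]]), 'k1': -0.05502934140618004, 'origin': array([1069.77138874,  398.01669559,  574.52662398]), 'orientation': array([0.52664734, 0.95021069, 1.99637329])}
top {'intrinsics': array([[597.27132739,   0.        , 317.77063501],
       [  0.        , 597.27132739, 241.63708559],
       [  0.        ,   0.        ,   1.        ]]), 'k1': -0.075265786764455, 'origin': array([ 478.730362  ,   69.18828535, 1309.39427973]), 'orientation': array([ 0.06412138, -0.08326904, -1.59098647])}
{'time_s': 0.1, 'joint_pos': array([-1.25830796e+00,  3.78024881e-01,  7.97779542e-02,  1.27439527e+00,
       -3.28500762e-06,  1.46043401e+00]), 'qd': array([ 1.85195290e-03, -2.29601628e-03,  4.81288587e-03, -6.26701286e-05,
        1.99085148e-04, -9.86868375e-04]), 'joint_torque': array([ 1.69493542e-03, -4.64693391e+01,  2.70581764e+01,  1.20113912e-02,
       -8.21383810e-05,  5.06900548e-06]), 'tcp_pos': array([ 235.75075409, -523.81375628,  230.44153907]), 'eef_rot': array([-3.06984292e+00, -6.58889580e-01,  2.97492011e-04]), 'ft_force': array([-0.59377877,  0.45627267,  0.15454018]), 'wrist_torque': array([-0.04017573, -0.008081  ,  0.00422732]), 'grasp_force': 0.0, 'finger_gap': 85.39249199219763}
```

View pics/scene0.png

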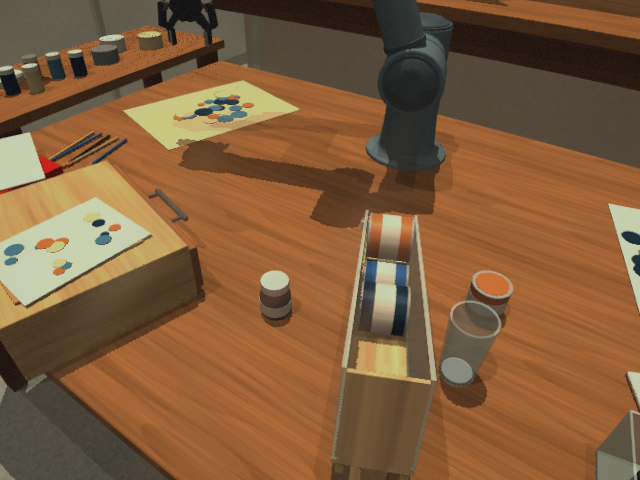

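View pics/top0.png

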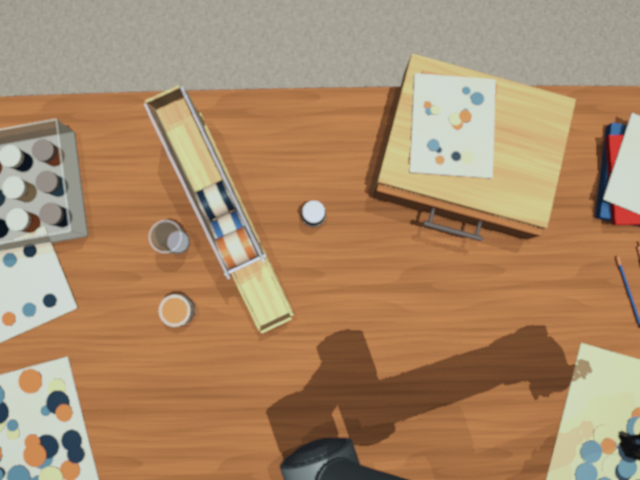

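The trough is empty and tins a (blue), b (orange, wedged) and c (navy) are in the hopper. Tin f stands at top-view (176,311), the jar is at (313,212), the tumbler is near (168,238) and the drawer handle is near (452,228). I'll enlarge these areas to read positions.

```bash
cat > h.py <<'E'
import numpy as np, cv2
from scipy.spatial.transform import Rotation as R
from rig import ctrl,cams
_c={}
def cam(n):
    if n not in _c: _c[n]=cams.camera_info(n)
    return _c[n]
def ray(n,u,v):
    i=cam(n);K=i["intrinsics"]
    d=np.array([(u-K[0,2])/K[0,0],(v-K[1,2])/K[1,1]]);s=d.copy()
    for _ in range(20): s=d/(1+i["k1"]*(s@s))
    return i["origin"],R.from_rotvec(i["orientation"]).apply([s[0],-s[1],-1])
def px(n,u,v,z):
    o,d=ray(n,u,v); return (o+d*(z-o[2])/d[2]).round(1)
def proj(n,p):
    i=cam(n);q=R.from_rotvec(i["orientation"]).inv().apply(np.asarray(p,float)-i["origin"])
    s=np.array([q[0],-q[1]])/-q[2]; s=s*(1+i["k1"]*(s@s)); K=i["intrinsics"]
    return (s*K[0,0]+[K[0,2],K[1,2]]).round(1)
def go(p,yaw=None):
    """numbers for a move: target world TCP, yaw = world angle of tool y (tool pointing down)"""
    s=ctrl.read_state(); T=R.from_rotvec(s["eef_rot"])
    d=T.inv().apply(np.asarray(p,float)-s["tcp_pos"])/500
    r=np.zeros(3)
    if yaw is not None:
        y=np.array([np.cos(yaw),np.sin(yaw),0]); z=np.array([0,0,-1.]); 
        best=None
        for sg in(1,-1):
            M=np.column_stack([np.cross(sg*y,z),sg*y,z]); q=(T.inv()*R.from_matrix(M)).as_rotvec()/2
            if best is None or np.linalg.norm(q)<np.linalg.norm(best): best=q
            print("  turn opt",q.round(4))
        r=best
    print("shift",d.round(4),"turn",r.round(4))
def st():
    s=ctrl.read_state(); print("t",round(s["time_s"],2),"tcp",s["tcp_pos"].round(1),"rot",s["eef_rot"].round(3),"F",s["ft_force"].round(1),"gap",round(s["finger_gap"],1),"g",round(s["grasp_force"],1),"q",s["joint_pos"].round(2))
def crop(n,name,x0,y0,x1,y1,k):
    im=cams.capture(n)[y0:y1,x0:x1]; cv2.imwrite(f"pics/{name}.png",cv2.resize(im,None,fx=k,fy=k,interpolation=cv2.INTER_CUBIC))
E
python3 - <<'E'
from h import *
a=cv2.imread("pics/top0.png")
f=lambda x0,y0,x1,y1,k:cv2.resize(a[y0:y1,x0:x1],None,fx=k,fy=k,interpolation=cv2.INTER_CUBIC)
cv2.imwrite("pics/c1.png",f(140,180,340,330,4))
cv2.imwrite("pics/c2.png",f(370,50,590,245,3))
E
```

```text
(no output)
```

View pics/c1.png

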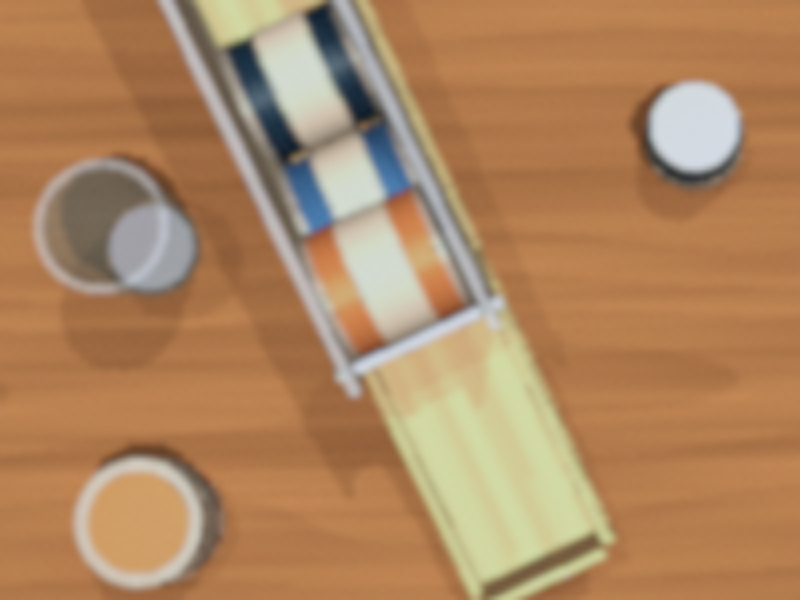

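View pics/c2.png

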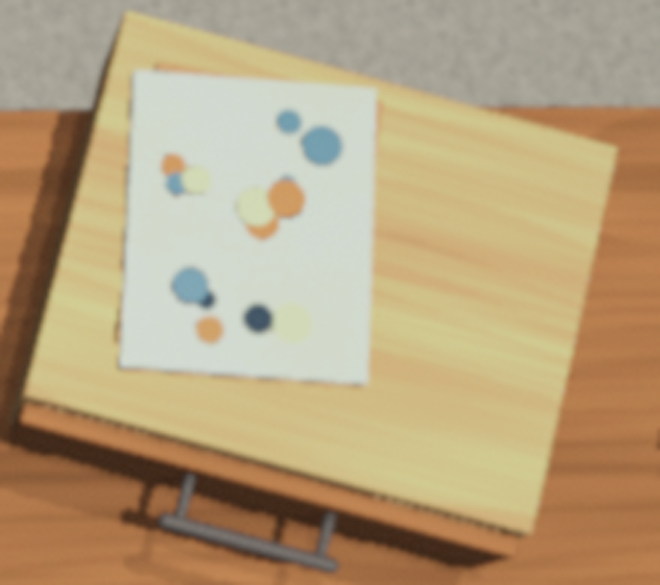

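Run:
```python
from h import *
c1=lambda u,v:(u/4+140,v/4+180); c2=lambda u,v:(u/3+370,v/3+50)
P=lambda t,c,u,v,z:print(t,px("top",*c(u,v),z))
P("gateL",c1,355,366,170);P("gateR",c1,500,303,170)
P("stopL in",c1,483,587,85);P("stopR in",c1,597,535,85)
P("trough curb L",c1,372,385,85);P("R",c1,510,325,85)
P("f top",c1,139,521,62);P("jar",c1,694,127,70);P("tumb rim",c1,103,227,120);P("tumb base",c1,152,248,3)
P("hL",c2,165,521,77);P("hR",c2,335,566,77)
for u,v in((127,12),(617,148),(528,533),(25,400)):P("box",c2,u,v,115)
P("drawerfront outer L",c2,20,440,90);P("R",c2,512,555,90)
P("b ctr",c1,385,272,200)
P("a vis",c1,350,175,140);P("c",c1,305,85,150)
st()
```

```text
gateL [531.9 225.2 170. ]
gateR [560.5 155.6 170. ]
stopL in [422.  172.8  85. ]
stopR in [447.1 114.4  85. ]
trough curb L [525.9 228.2  85. ]
R [555.2 157.1  85. ]
f top [458.5 353.5  62. ]
jar [657.9  60.4  70. ]
tumb rim [606.4 358.2 120. ]
tumb base [606.8 359.5   3. ]
hL [ 627.2 -171.8   77. ]
hR [ 593.3 -290.    77. ]
box [ 981.1 -153.3  115. ]
box [ 880.2 -496.3  115. ]
box [ 609.6 -413.9  115. ]
box [707.1 -72.3 115. ]
drawerfront outer L [683.9 -70.9  90. ]
R [ 597.1 -411.6   90. ]
b ctr [574.  206.7 200. ]
a vis [627.5 231.  140. ]
c [671.2 251.4 150. ]
t 0.1 tcp [ 235.8 -523.8  230.4] rot [-3.07  -0.659  0.   ] F [-0.6  0.5  0.2] gap 85.4 g 0.0 q [-1.26  0.38  0.08  1.27 -0.    1.46]
```

Run:
```python
from h import *
go([610,-231,170],np.radians(-16)); go([610,-231,62]);
```

```text
turn opt [-0.0008 -0.0005 -0.4343]
  turn opt [-6.0000e-04  1.0000e-03  1.1364e+00]
shift [ 0.9229 -0.2267  0.1215] turn [-0.0008 -0.0005 -0.4343]
shift [ 0.9228 -0.2263  0.3375] turn [0. 0. 0.]
```

Emit:
arm_command(
  plan="0.923 -0.227 0.121 0 0 -0.434;0.923 -0.227 0.121 0 0 -0.434;0.923 -0.227 0.121 0 0 -0.434;0.923 -0.227 0.121 0 0 -0.434;0.923 -0.227 0.121 0 0 -0.434;0.923 -0.227 0.121 0 0 -0.434;0.923 -0.227 0.121 0 0 -0.434;0.923 -0.227 0.121 0 0 -0.434;0.923 -0.227 0.121 0 0 -0.434;0.923 -0.227 0.121 0 0 -0.434;0.923 -0.227 0.121 0 0 -0.434;0.923 -0.227 0.121 0 0 -0.434",
  grip=0.34,
  newtons=40,
)

```text
time_s: 1.3
tcp_pos: [610.0, -230.9, 169.9]
eef_rot: [-2.507, -1.891, 0.002]
ft_force: [-1.0, 0.4, 0.7]
finger_gap: 27.9
grasp_force: 0.0
```

Run:
```python
from h import *
st();crop("top","t1",340,60,600,255,3)
go([610,-231,62],np.radians(-16)); go([610-.961*208,-231+.2757*208,62])
```

```text
t 1.3 tcp [ 610.  -230.9  169.9] rot [-2.507e+00 -1.891e+00  2.000e-03] F [-1.   0.4  0.7] gap 27.9 g 0.0 q [-0.46  0.56  0.21  1.22 -0.    1.39]
  turn opt [-0.0006  0.0002 -0.0005]
  turn opt [3.0000e-04 1.0000e-03 1.5703e+00]
shift [0.0018 0.0008 0.2168] turn [-0.0006  0.0002 -0.0005]
shift [ 0.0015 -0.4151  0.2173] turn [0. 0. 0.]
```

View pics/t1.png

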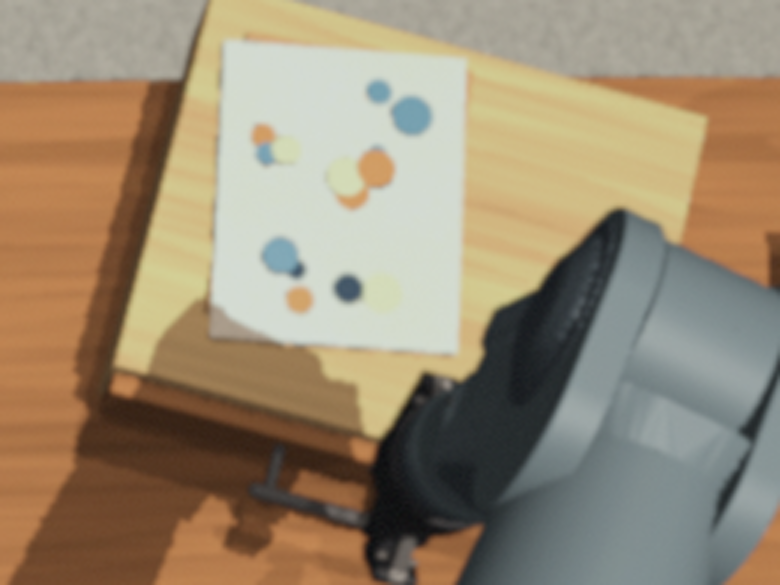

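The gripper is over the handle, whose visible left part runs from (255,490) to (365,522) in the crop. Next I'll lower it onto the bar and close.

Emit:
arm_command(
  plan="0 0 0.05 0 0 0;0 0 0.1 0 0 0;0 0 0.14 0 0 0;0 0 0.17 0 0 0;0 0 0.195 0 0 0;0 0 0.217 0 0 0;0 0 0.217 0 0 0",
)

```text
time_s: 2.05
tcp_pos: [608.8, -231.7, 60.9]
eef_rot: [-2.509, -1.887, 0.002]
ft_force: [-0.5, 0.2, 0.1]
finger_gap: 28.0
grasp_force: 0.0
```

Emit:
arm_command(
  plan="0 0 0 0 0 0;0 0 0 0 0 0;0 0 0 0 0 0;0 0 0 0 0 0;0 0 0 0 0 0;0 0 0 0 0 0",
  grip=1,
)

```text
time_s: 2.65
tcp_pos: [610.6, -232.0, 63.1]
eef_rot: [2.509, 1.889, 0.0]
ft_force: [-0.9, -1.8, 3.2]
finger_gap: 9.5
grasp_force: 39.4
```

Emit:
arm_command(
  plan="0 -0.02 0 0 0 0;0 -0.06 0 0 0 0;0 -0.1 0 0 0 0;0 -0.14 0 0 0 0;0 -0.18 0 0 0 0;0 -0.22 0 0 0 0;0 -0.26 0 0 0 0;0 -0.3 0 0 0 0;0 -0.34 0 0 0 0;0 -0.375 0 0 0 0;0 -0.4 0 0 0 0;0 -0.405 0 0 0 0",
)

```text
time_s: 3.85
tcp_pos: [415.6, -174.4, 63.0]
eef_rot: [-2.509, -1.89, -0.005]
ft_force: [1.9, 3.2, 1.9]
finger_gap: 9.7
grasp_force: 40.4
```

Emit:
arm_command(
  plan="0 0 0 0 0 0;0 0 0 0 0 0;0 0 0 0 0 0",
  grip=0.3,
)

```text
time_s: 4.15
tcp_pos: [416.0, -175.8, 62.2]
eef_rot: [2.509, 1.89, -0.0]
ft_force: [-0.1, 0.9, 0.9]
finger_gap: 29.9
grasp_force: 0.0
```

Emit:
arm_command(
  plan="0 0 -0.08 0 0 0;0 0 -0.18 0 0 0;0 0 -0.28 0 0 0;0 0 -0.38 0 0 0;0 0 -0.38 0 0 0",
)

```text
time_s: 4.65
tcp_pos: [419.4, -177.8, 259.3]
eef_rot: [2.5, 1.883, 0.007]
ft_force: [0.9, -0.3, -0.5]
finger_gap: 29.6
grasp_force: 0.0
```

Run:
```python
from h import *
st(); go([500,171.5,245],np.radians(112.3))
```

```text
t 4.65 tcp [ 419.4 -177.8  259.3] rot [2.5   1.883 0.007] F [ 0.9 -0.3 -0.5] gap 29.6 g 0.0 q [-0.54  0.12 -0.19  1.25 -0.    1.31]
  turn opt [ 0.0014  0.0077 -1.1199]
  turn opt [ 0.0064 -0.0012  0.4509]
shift [ 0.716  -0.0384  0.0256] turn [ 0.0064 -0.0012  0.4509]
```

Emit:
arm_command(
  plan="0.716 -0.038 0.02 0 0 -0.8;0.716 -0.038 0.02 0 0 -0.8;0.716 -0.038 0.02 0 0 -0.8;0.716 -0.038 0.02 0 0 -0.8;0.716 -0.038 0.02 0 0 -0.8;0.716 -0.038 0.02 0 0 -0.8;0.716 -0.038 0.02 0 0 -0.8;0.716 -0.038 0.02 0 0 -0.8;0.716 -0.038 0.02 0 0 -0.8;0.716 -0.038 0.02 0 0 -0.8;0.716 -0.038 0.02 0 0 -0.8;0.716 -0.038 0.02 0 0 -0.8",
  grip=1,
)

```text
time_s: 5.85
tcp_pos: [496.2, 173.9, 241.3]
eef_rot: [-0.393, -3.116, 0.001]
ft_force: [0.2, 0.9, -0.8]
finger_gap: 0.5
grasp_force: 0.0
```

Run:
```python
from h import *
st(); go([500,171.5,180],np.radians(112.3)); 
crop("scene","s1",300,180,520,360,3.6)
```

```text
t 5.85 tcp [496.2 173.9 241.3] rot [-3.930e-01 -3.116e+00  1.000e-03] F [ 0.2  0.9 -0.8] gap 0.5 g 0.0 q [ 0.22  0.28 -0.04  1.26 -0.    0.47]
  turn opt [-2.0e-04 -7.0e-04 -3.2e-01]
  turn opt [-9.0000e-04  3.0000e-04  1.2508e+00]
shift [-0.0087 -0.0026  0.1226] turn [-2.0e-04 -7.0e-04 -3.2e-01]
```

View pics/s1.png

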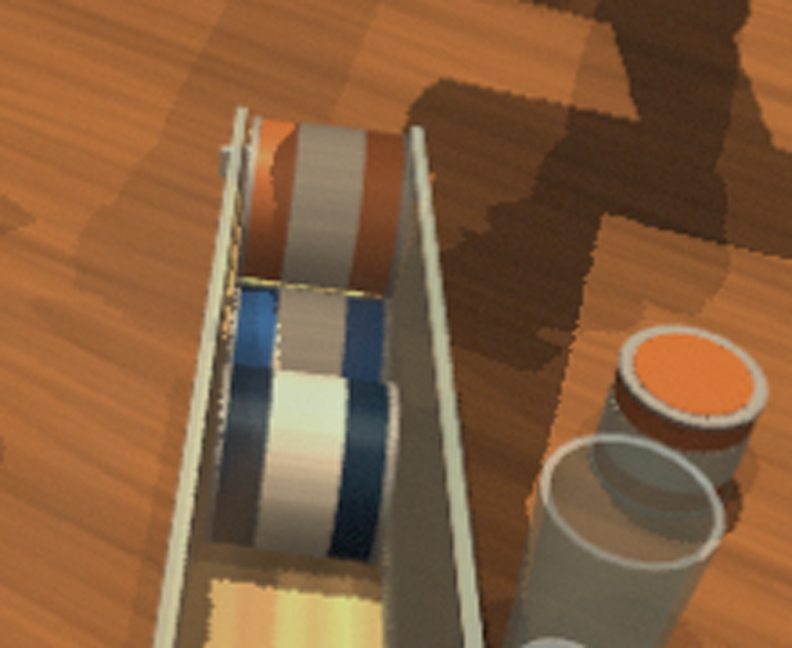

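Run:
```python
from h import *
def tri(a,b):
    (o1,d1),(o2,d2)=ray("top",*a),ray("scene",*b)
    t=np.linalg.lstsq(np.column_stack([d1,-d2]),o2-o1,rcond=None)[0]
    print((o1+t[0]*d1).round(1),(o2+t[1]*d2).round(1))
tri((140+497/4,180+303/4),(300+228/3.6,180+152/3.6))
u=np.array([np.cos(np.radians(22.3)),np.sin(np.radians(22.3)),0]);g=np.array([546,190.5,0])
for k in(-46,-11,75): print(k,(g+k*u).round(1)); 
go(g-46*u+[0,0,177],np.radians(112.3))
```

```text
[560.9 157.4 165.4] [559.5 160.1 165.6]
-46 [503.4 173.    0. ]
-11 [535.8 186.3   0. ]
75 [615.4 219.    0. ]
  turn opt [-2.00e-04 -6.00e-04 -3.21e-01]
  turn opt [-8.0000e-04  2.0000e-04  1.2498e+00]
shift [-0.0144  0.0023  0.129 ] turn [-2.00e-04 -6.00e-04 -3.21e-01]
```

Emit:
arm_command(
  plan="-0.014 0.002 0.02 0 0 -0.321;-0.014 0.002 0.04 0 0 -0.321;-0.014 0.002 0.06 0 0 -0.321;-0.014 0.002 0.129 0 0 -0.321;-0.014 0.002 0.129 0 0 -0.321;-0.014 0.002 0.129 0 0 -0.321",
)

```text
time_s: 6.5
tcp_pos: [502.3, 172.6, 176.3]
eef_rot: [0.607, -3.079, 0.0]
ft_force: [-1.1, 0.1, -0.5]
finger_gap: -0.1
grasp_force: 0.0
```

Run:
```python
from h import *
st();u=np.array([np.cos(np.radians(22.3)),np.sin(np.radians(22.3)),0]);g=np.array([546,190.5,177])
for k in(-46,-11,30,75): go(g+k*u,np.radians(112.3))
```

```text
t 6.5 tcp [502.3 172.6 176.3] rot [ 0.607 -3.079  0.   ] F [-1.1  0.1 -0.5] gap -0.1 g 0.0 q [ 0.21  0.31 -0.15  1.11 -0.   -0.18]
  turn opt [ 0.0002 -0.0015 -0.0001]
  turn opt [-2.4000e-03 -3.0000e-04  1.5707e+00]
shift [-0.0025 -0.0001 -0.0014] turn [ 0.0002 -0.0015 -0.0001]
  turn opt [ 0.0002 -0.0015 -0.0001]
  turn opt [-2.4000e-03 -3.0000e-04  1.5707e+00]
shift [-0.0725 -0.0001 -0.0016] turn [ 0.0002 -0.0015 -0.0001]
  turn opt [ 0.0002 -0.0015 -0.0001]
  turn opt [-2.4000e-03 -3.0000e-04  1.5707e+00]
shift [-0.1545 -0.     -0.0019] turn [ 0.0002 -0.0015 -0.0001]
  turn opt [ 0.0002 -0.0015 -0.0001]
  turn opt [-2.4000e-03 -3.0000e-04  1.5707e+00]
shift [-0.2445 -0.     -0.0021] turn [ 0.0002 -0.0015 -0.0001]
```

Push along −x tool, watching the force part-way.

Emit:
arm_command(
  plan="-0.03 0 0 0 0 0;-0.06 0 0 0 0 0;-0.075 0 0 0 0 0;-0.09 0 0 0 0 0;-0.105 0 0 0 0 0;-0.12 0 0 0 0 0",
)

```text
time_s: 7.1
tcp_pos: [558.4, 195.8, 177.6]
eef_rot: [0.61, -3.08, 0.0]
ft_force: [-3.6, -1.7, 0.7]
finger_gap: 0.2
grasp_force: 1.6
```

Emit:
arm_command(
  plan="-0.015 0 0 0 0 0;-0.03 0 0 0 0 0;-0.045 0 0 0 0 0;-0.06 0 0 0 0 0;-0.075 0 0 0 0 0;-0.09 0 0 0 0 0;-0.105 0 0 0 0 0;-0.12 0 0 0 0 0;-0.125 0 0 0 0 0",
)

```text
time_s: 8.0
tcp_pos: [617.8, 219.8, 177.8]
eef_rot: [-0.61, 3.081, -0.001]
ft_force: [-1.9, -1.0, 1.8]
finger_gap: 0.2
grasp_force: 0.9
```

Run:
```python
from h import *
st();crop("scene","s2",300,180,520,360,3.6)
```

```text
t 8.0 tcp [617.8 219.8 177.8] rot [-6.100e-01  3.081e+00 -1.000e-03] F [-1.9 -1.   1.8] gap 0.2 g 0.9 q [ 0.25  0.56  0.24  1.24 -0.   -0.15]
```

View pics/s2.png

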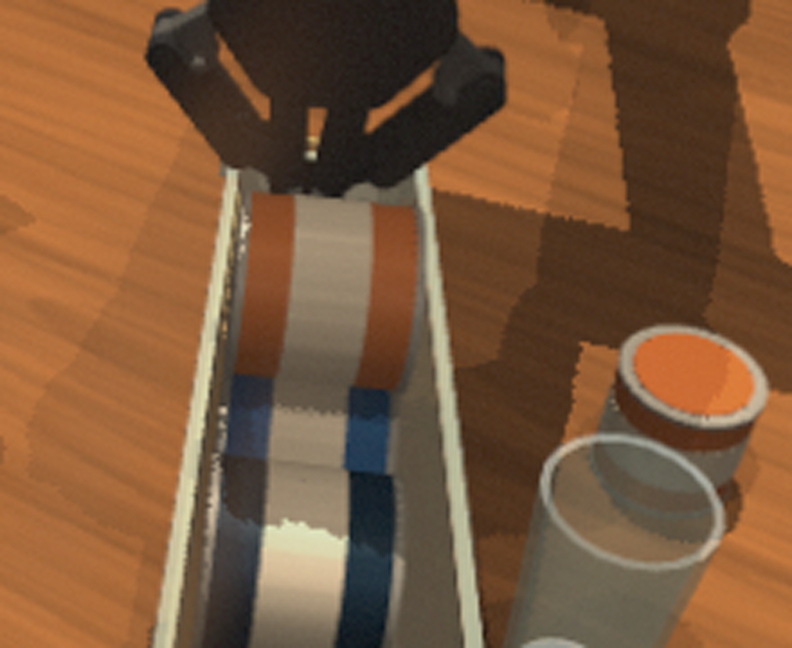

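The orange tin has moved back but still sits in front of and above the blue one, and navy is behind them. I'll push a little further.

Emit:
arm_command(
  plan="-0.012 0 0 0 0 0;-0.024 0 0 0 0 0;-0.03 0 0 0 0 0;-0.03 0 0 0 0 0",
)

```text
time_s: 8.45
tcp_pos: [631.3, 225.6, 177.7]
eef_rot: [-0.61, 3.081, -0.0]
ft_force: [-1.7, 0.4, 0.5]
finger_gap: 0.0
grasp_force: 0.5
```

Run:
```python
from h import *
st();crop("scene","s3",300,180,520,360,2.5)
```

```text
t 8.45 tcp [631.3 225.6 177.7] rot [-0.61   3.081 -0.   ] F [-1.7  0.4  0.5] gap 0.0 g 0.5 q [ 0.25  0.6   0.29  1.27 -0.   -0.14]
```

View pics/s3.png

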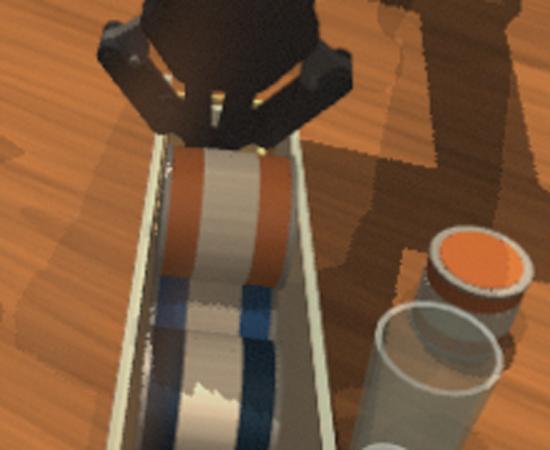

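All three tins have rolled up-lane together, leaving over 90 mm free at the gate, so b can drop to the floor ahead of a. I'll lift the fingers out.

Emit:
arm_command(
  plan="0 0 -0.1 0 0 0;0 0 -0.2 0 0 0;0 0 -0.24 0 0 0;0 0 -0.24 0 0 0;0 0 -0.24 0 0 0;0 0 -0.24 0 0 0;0 0 -0.24 0 0 0;0 0 -0.24 0 0 0;0 0 -0.24 0 0 0;0 0 -0.24 0 0 0;0 0 -0.24 0 0 0;0 0 -0.24 0 0 0",
)

```text
time_s: 9.7
tcp_pos: [630.5, 225.4, 297.8]
eef_rot: [-0.611, 3.082, -0.0]
ft_force: [0.4, -0.7, 0.2]
finger_gap: -0.1
grasp_force: 0.0
```

Run:
```python
from h import *
st()
a=cams.capture("scene")[170:400,300:520];b=cams.capture("top")[140:370,130:350]
cv2.imwrite("pics/m4.png",cv2.resize(np.hstack([a,b]),None,fx=1.8,fy=1.8,interpolation=cv2.INTER_CUBIC))
```

```text
t 9.7 tcp [630.5 225.4 297.8] rot [-0.611  3.082 -0.   ] F [ 0.4 -0.7  0.2] gap -0.1 g 0.0 q [ 0.25  0.61  0.62  1.58 -0.   -0.14]
```

View pics/m4.png

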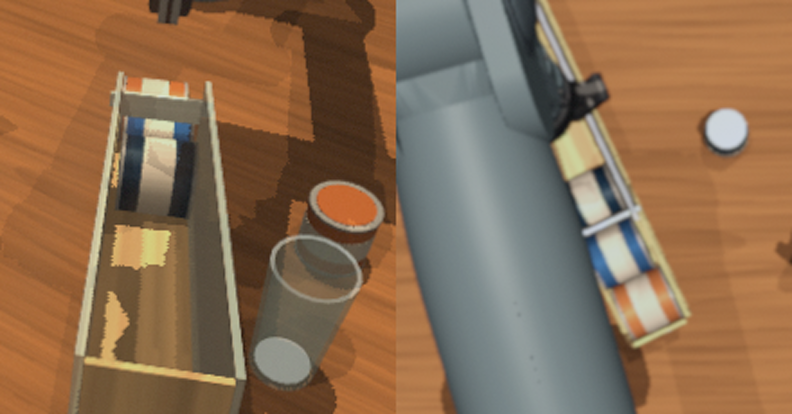

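Orange is at the pick-up, blue is behind it and navy waits under the gate. The jam is cleared.

Run:
```python
from h import *
for z in(84,100,117): print(z,px("top",268.3,307.8,z))
u=np.array([np.cos(np.radians(22.3)),np.sin(np.radians(22.3)),0])
T=np.array([467,157,0.]);
for p in (T+[0,0,250],T+[0,0,78]): go(p,np.radians(112.3))
print([ (T+33*u*0+np.array([0,0,84])), proj("top",T+[0,0,84]),proj("scene",T+[0,0,84])])
```

```text
84 [460.1 156.9  84. ]
100 [460.3 155.8 100. ]
117 [460.6 154.6 117. ]
  turn opt [-0.      0.0001  0.001 ]
  turn opt [-1.0000e-04 -1.0000e-04 -1.5698e+00]
shift [ 0.3544 -0.0018  0.0956] turn [-0.      0.0001  0.001 ]
  turn opt [-0.      0.0001  0.001 ]
  turn opt [-1.0000e-04 -1.0000e-04 -1.5698e+00]
shift [ 0.3545 -0.0018  0.4396] turn [-0.      0.0001  0.001 ]
[array([467., 157.,  84.]), array([268.2, 304.4]), array([382.8, 233.3])]
```

Emit:
arm_command(
  plan="0.1 0 0.03 0 0 0;0.2 -0.001 0.06 0 0 0;0.28 -0.001 0.09 0 0 0;0.36 -0.002 0.13 0 0 0;0.36 -0.002 0.2 0 0 0;0.36 -0.002 0.28 0 0 0;0.36 -0.002 0.35 0 0 0;0.36 -0.002 0.4 0 0 0;0.36 -0.002 0.44 0 0 0;0.36 -0.002 0.44 0 0 0",
  grip=-1,
)

```text
time_s: 10.8
tcp_pos: [461.8, 155.3, 75.3]
eef_rot: [0.609, -3.076, 0.0]
ft_force: [-0.6, -0.6, 0.2]
finger_gap: 85.2
grasp_force: 0.0
```

Run:
```python
from h import *
st();crop("scene","s5",330,150,450,240,5)
```

```text
t 10.8 tcp [461.8 155.3  75.3] rot [ 0.609 -3.076  0.   ] F [-0.6 -0.6  0.2] gap 85.2 g 0.0 q [ 0.19  0.32 -0.43  0.83 -0.   -0.2 ]
```

View pics/s5.png

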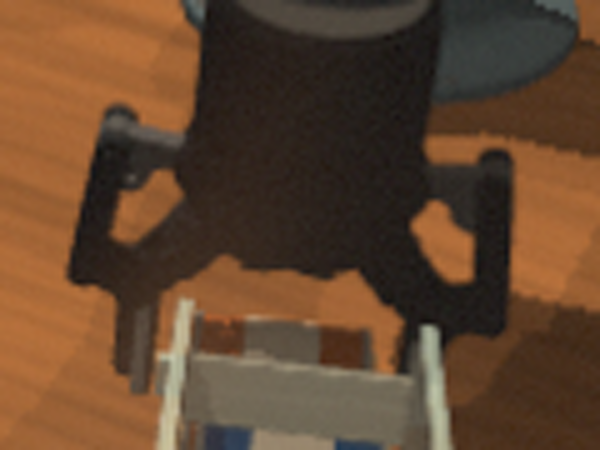

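The fingers straddle the orange tin, which spans about columns 200 to 372 in the crop. Closing now.

Emit:
arm_command(
  plan="0 0 0 0 0 0;0 0 0 0 0 0;0 0 0 0 0 0;0 0 0 0 0 0;0 0 0 0 0 0;0 0 0 0 0 0",
  grip=1,
  newtons=60,
)

```text
time_s: 11.45
tcp_pos: [465.1, 158.1, 79.8]
eef_rot: [-0.612, 3.078, 0.007]
ft_force: [-3.5, 5.6, 4.5]
finger_gap: 61.9
grasp_force: 47.8
```

```bash
cat >> h.py <<'E'
E0=np.array([466-3.5,-189.6+1,0]);DX=np.array([.961,-.2757,0]);DY=np.array([.2757,.961,0])
def spot(x,y,z): return E0+x*DX+y*DY+[0,0,z]
def plan(p,yaw,n=0):
    """as go, but fixed to the yaw"""
    s=ctrl.read_state(); T=R.from_rotvec(s["eef_rot"]); y=np.array([np.cos(yaw),np.sin(yaw),0]); z=np.array([0,0,-1.])
    q=(T.inv()*R.from_matrix(np.column_stack([np.cross(y,z),y,z]))).as_rotvec()/2
    print((T.inv().apply(np.asarray(p,float)-s["tcp_pos"])/500).round(3),q.round(3))
E
python3 - <<'E'
from h import *
st()
Y=np.radians(164)
print(spot(100,-120,0))
plan(spot(100,-120,220),Y);plan(spot(100,-120,100),Y)
crop("top","t6",330,60,590,330,2.2)
E
```

```text
t 11.45 tcp [465.1 158.1  79.8] rot [-0.612  3.078  0.007] F [-3.5  5.6  4.5] gap 61.9 g 47.8 q [ 0.2   0.31 -0.43  0.83  0.   -0.2 ]
[ 525.516 -331.49     0.   ]
[ 0.262 -0.95  -0.285] [ 0.001  0.003 -0.449]
[ 0.263 -0.951 -0.045] [ 0.001  0.003 -0.449]
```

View pics/t6.png

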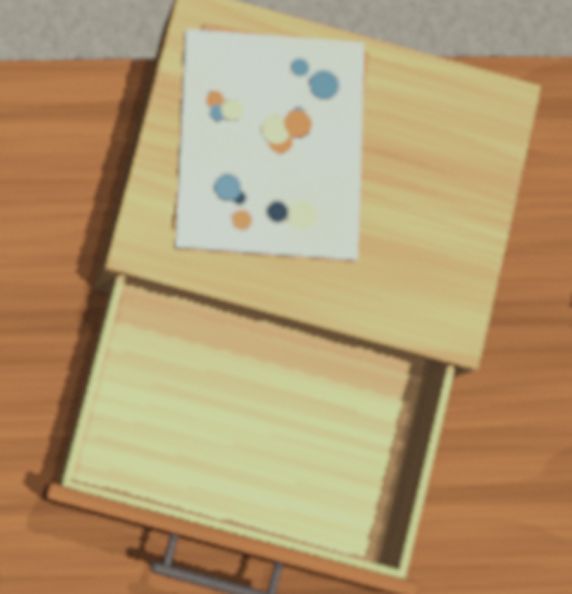

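Run:
```python
from h import *
for u,v in((70,480),(400,562),(122,290),(447,372)):
    p=px("top",u/2.2+330,v/2.2+60,90); d=p-E0; print(p,"drawer xy",d@DX,d@DY)
```

```text
[516.2 -35.2  90. ] drawer xy 9.313320000000047 162.22249
[ 432.4 -341.9   90. ] drawer xy 13.338709999999976 -155.61987
[693.7 -89.5  90. ] drawer xy 194.86133000000004 158.97694
[ 609.8 -396.4   90. ] drawer xy 198.84575999999996 -159.08518999999998
```

Emit:
arm_command(
  plan="0 0 -0.06 0 0 0;0 0 -0.14 0 0 0;0.02 -0.07 -0.2 0 0 -0.05;0.05 -0.17 -0.2 0 0 -0.1;0.08 -0.27 -0.2 0 0 -0.15;0.1 -0.37 -0.2 0 0 -0.2;0.13 -0.47 -0.2 0 0 -0.25;0.16 -0.57 -0.2 0 0 -0.3;0.18 -0.66 -0.2 0 0 -0.35;0.21 -0.75 -0.2 0 0 -0.4;0.24 -0.85 -0.2 0 0 -0.449;0.262 -0.95 -0.2 0 0 -0.449",
)

```text
time_s: 12.7
tcp_pos: [523.2, -329.0, 179.0]
eef_rot: [-1.889, 2.51, -0.002]
ft_force: [2.1, 0.4, -2.1]
finger_gap: 60.9
grasp_force: 69.2
```

Run:
```python
from h import *
st();Y=np.radians(164)
for z in (90,60,52): plan(spot(103,-122,z),Y)
```

```text
t 12.7 tcp [ 523.2 -329.   179. ] rot [-1.889e+00  2.510e+00 -2.000e-03] F [ 2.1  0.4 -2.1] gap 60.9 g 69.2 q [-0.66  0.48  0.11  1.19 -0.   -1.95]
[ 0.007 -0.012  0.178] [-0.001 -0.    -0.001]
[ 0.007 -0.012  0.238] [-0.001 -0.    -0.001]
[ 0.007 -0.012  0.254] [-0.001 -0.    -0.001]
```

Emit:
arm_command(
  plan="0.007 -0.01 0.06 0 0 0;0.007 -0.01 0.12 0 0 0;0.007 -0.01 0.17 0 0 0;0.007 -0.01 0.21 0 0 0;0.007 -0.01 0.23 0 0 0;0.007 -0.01 0.244 0 0 0;0.007 -0.01 0.25 0 0 0;0.007 -0.01 0.25 0 0 0",
)

```text
time_s: 13.5
tcp_pos: [528.1, -328.7, 53.2]
eef_rot: [-1.886, 2.506, 0.005]
ft_force: [2.6, 6.4, -2.9]
finger_gap: 61.1
grasp_force: 67.2
```

Emit:
arm_command(
  plan="0 0 0.004 0 0 0;0 0 0.006 0 0 0;0 0 0.006 0 0 0",
)

```text
time_s: 13.8
tcp_pos: [530.0, -329.2, 53.1]
eef_rot: [-1.886, 2.504, -0.002]
ft_force: [2.9, 8.1, 10.7]
finger_gap: 61.3
grasp_force: 69.1
```

Emit:
arm_command(
  plan="0 0 0.004 0 0 0;0 0 0.006 0 0 0;0 0 0.006 0 0 0",
)

```text
time_s: 14.1
tcp_pos: [532.5, -330.0, 53.1]
eef_rot: [-1.884, 2.501, -0.009]
ft_force: [3.1, 11.2, 21.8]
finger_gap: 61.2
grasp_force: 70.4
```

Emit:
arm_command(
  plan="0 0.004 -0.01 0 0 0;0 0.004 -0.01 0 0 0;0 0.004 -0.01 0 0 0",
)

```text
time_s: 14.4
tcp_pos: [527.1, -328.4, 53.5]
eef_rot: [-1.886, 2.505, 0.001]
ft_force: [2.9, 8.1, 1.6]
finger_gap: 61.2
grasp_force: 68.1
```

Emit:
arm_command(
  plan="0 0 0 0 0 0;0 0 0 0 0 0;0 0 0 0 0 0;0 0 0 0 0 0",
  grip=-0.75,
)

```text
time_s: 14.8
tcp_pos: [525.4, -331.5, 52.2]
eef_rot: [1.887, -2.511, 0.002]
ft_force: [0.9, 0.3, -0.4]
finger_gap: 74.5
grasp_force: 0.0
```

Emit:
arm_command(
  plan="0 0 -0.03 0 0 0;0 0 -0.1 0 0 0;0 0 -0.2 0 0 0;0 0 -0.3 0 0 0;0 0 -0.3 0 0 0",
)

```text
time_s: 15.3
tcp_pos: [528.7, -333.9, 210.4]
eef_rot: [-1.885, 2.509, -0.022]
ft_force: [1.1, -0.2, 0.6]
finger_gap: 74.6
grasp_force: 0.0
```

Run:
```python
from h import *
st();Y=np.radians(112.3)
for z in (200,72): plan([464.5,157,z],Y)
```

```text
t 15.3 tcp [ 528.7 -333.9  210.4] rot [-1.885  2.509 -0.022] F [ 1.1 -0.2  0.6] gap 74.6 g 0.0 q [-0.66  0.47  0.18  1.26 -0.   -1.95]
[-0.907  0.397  0.01 ] [-0.007  0.     0.45 ]
[-0.909  0.4    0.266] [-0.007  0.     0.45 ]
```

Emit:
arm_command(
  plan="-0.908 0.398 0.02 0 0 0.45;-0.908 0.398 0.02 0 0 0.45;-0.908 0.398 0.02 0 0 0.45;-0.908 0.398 0.02 0 0 0.45;-0.908 0.398 0.02 0 0 0.45;-0.908 0.398 0.02 0 0 0.45;-0.908 0.398 0.02 0 0 0.45;-0.908 0.398 0.02 0 0 0.45;-0.908 0.398 0.02 0 0 0.45;-0.908 0.398 0.02 0 0 0.45;-0.908 0.398 0.02 0 0 0.45;-0.908 0.398 0.02 0 0 0.45",
  grip=-1,
)

```text
time_s: 16.5
tcp_pos: [459.8, 161.7, 191.5]
eef_rot: [0.613, -3.081, 0.001]
ft_force: [-0.1, -0.4, -0.5]
finger_gap: 85.7
grasp_force: 0.0
```

Run:
```python
from h import *
st();Y=np.radians(112.3)
for z in (72,): plan([464.5,157,z],Y)
a=cams.capture("scene")[170:400,310:530];b=cams.capture("top")[140:370,370:590]
cv2.imwrite("pics/m7.png",cv2.resize(np.hstack([a,b]),None,fx=1.8,fy=1.8,interpolation=cv2.INTER_CUBIC))
```

```text
t 16.5 tcp [459.8 161.7 191.5] rot [ 6.130e-01 -3.081e+00  1.000e-03] F [-0.1 -0.4 -0.5] gap 85.7 g 0.0 q [ 0.21  0.22 -0.24  1.11 -0.   -0.18]
[-0.005 -0.012  0.239] [-0.    -0.     0.002]
```

View pics/m7.png

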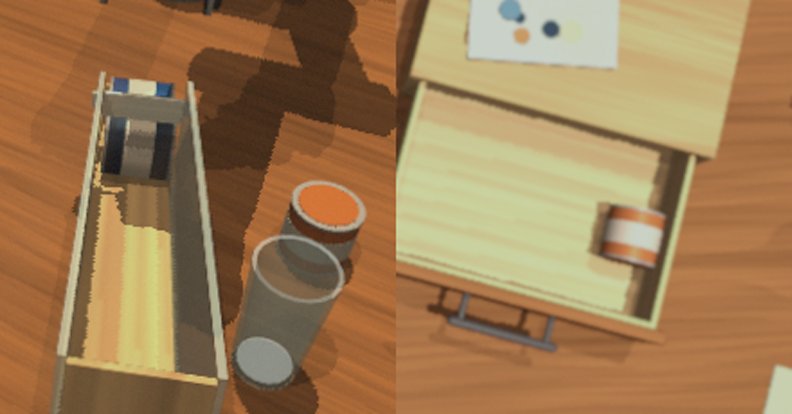

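The orange tin lies at the drawer's right side (about (635,235) in the picture) and blue has rolled to the pick-up. Taking blue.

Emit:
arm_command(
  plan="-0.005 -0.012 0.06 0 0 0;-0.005 -0.012 0.13 0 0 0;-0.005 -0.012 0.18 0 0 0;-0.005 -0.012 0.22 0 0 0;-0.005 -0.012 0.239 0 0 0;-0.005 -0.012 0.239 0 0 0",
)

```text
time_s: 17.2
tcp_pos: [464.1, 154.3, 71.2]
eef_rot: [0.603, -3.08, 0.001]
ft_force: [-1.3, 0.9, 1.2]
finger_gap: 85.4
grasp_force: 0.0
```

Emit:
arm_command(
  plan="0 0 0 0 0 0;0 0 0 0 0 0;0 0 0 0 0 0;0 0 0 0 0 0;0 0 0 0 0 0;0 0 0 0 0 0",
  grip=1,
)

```text
time_s: 17.8
tcp_pos: [465.2, 158.3, 74.1]
eef_rot: [-0.609, 3.079, 0.008]
ft_force: [-3.7, 6.3, 4.9]
finger_gap: 61.4
grasp_force: 65.1
```

Run:
```python
from h import *
st();Y=np.radians(164)
plan(spot(103,-38,180),Y)
```

```text
t 17.8 tcp [465.2 158.3  74.1] rot [-0.609  3.079  0.008] F [-3.7  6.3  4.9] gap 61.4 g 65.1 q [ 0.2   0.32 -0.43  0.81  0.01 -0.2 ]
[ 0.154 -0.826 -0.216] [ 0.001  0.003 -0.45 ]
```

Emit:
arm_command(
  plan="0 0 -0.06 0 0 0;0 0 -0.14 0 0 0;0.01 -0.06 -0.21 0 0 -0.05;0.03 -0.15 -0.21 0 0 -0.1;0.05 -0.24 -0.21 0 0 -0.15;0.06 -0.33 -0.21 0 0 -0.2;0.08 -0.42 -0.21 0 0 -0.25;0.1 -0.51 -0.21 0 0 -0.3;0.11 -0.6 -0.21 0 0 -0.35;0.13 -0.69 -0.21 0 0 -0.4;0.15 -0.78 -0.21 0 0 -0.449;0.154 -0.826 -0.21 0 0 -0.449",
)

```text
time_s: 19.0
tcp_pos: [550.5, -260.0, 178.0]
eef_rot: [1.882, -2.514, 0.005]
ft_force: [-0.2, -0.1, -1.9]
finger_gap: 61.4
grasp_force: 68.5
```

Run:
```python
from h import *
st();Y=np.radians(164)
plan(spot(103,-40,49),Y)
```

```text
t 19.0 tcp [ 550.5 -260.   178. ] rot [ 1.882 -2.514  0.005] F [-0.2 -0.1 -1.9] gap 61.4 g 68.5 q [-0.54  0.46  0.07  1.18 -0.   -1.83]
[-0.009  0.003  0.258] [-0.001 -0.001 -0.003]
```

Emit:
arm_command(
  plan="-0.009 0.003 0.06 0 0 0;-0.009 0.003 0.12 0 0 0;-0.009 0.003 0.18 0 0 0;-0.009 0.003 0.22 0 0 0;-0.009 0.003 0.24 0 0 0;-0.009 0.003 0.252 0 0 0;-0.009 0.003 0.258 0 0 0;-0.009 0.003 0.258 0 0 0",
)

```text
time_s: 19.8
tcp_pos: [550.7, -251.1, 49.1]
eef_rot: [-1.885, 2.513, -0.002]
ft_force: [-0.5, -0.1, -2.8]
finger_gap: 61.3
grasp_force: 68.8
```

Emit:
arm_command(
  plan="0 0 0.003 0 0 0;0 0 0.005 0 0 0;0 0 0.005 0 0 0",
)

```text
time_s: 20.1
tcp_pos: [551.3, -251.3, 47.4]
eef_rot: [-1.885, 2.512, -0.004]
ft_force: [-0.1, 0.4, 3.9]
finger_gap: 61.5
grasp_force: 69.2
```

Emit:
arm_command(
  plan="0 0 -0.003 0 0 0;0 0 -0.003 0 0 0;0 0 -0.003 0 0 0;0 0 -0.003 0 0 0;0 0 -0.003 0 0 0",
  grip=-0.75,
)

```text
time_s: 20.6
tcp_pos: [550.0, -250.7, 47.2]
eef_rot: [1.885, -2.513, -0.0]
ft_force: [-0.8, 0.3, 0.5]
finger_gap: 74.7
grasp_force: 0.0
```

Emit:
arm_command(
  plan="0 0 -0.03 0 0 0;0 0 -0.1 0 0 0;0 0 -0.2 0 0 0;0 0 -0.3 0 0 0;0 0 -0.3 0 0 0",
)

```text
time_s: 21.1
tcp_pos: [554.1, -252.9, 205.6]
eef_rot: [-1.882, 2.509, -0.02]
ft_force: [0.2, -0.8, -0.4]
finger_gap: 74.5
grasp_force: 0.0
```

Run:
```python
from h import *
st();Y=np.radians(112.3)
for z in (200,72): plan([464.5,157,z],Y)
```

```text
t 21.1 tcp [ 554.1 -252.9  205.6] rot [-1.882  2.509 -0.02 ] F [ 0.2 -0.8 -0.4] gap 74.5 g 0.0 q [-0.53  0.44  0.11  1.23 -0.   -1.82]
[-0.737  0.401  0.003] [-0.007  0.001  0.449]
[-0.738  0.405  0.259] [-0.007  0.001  0.449]
```

Emit:
arm_command(
  plan="-0.737 0.398 0.02 0 0 0.45;-0.737 0.398 0.02 0 0 0.45;-0.737 0.398 0.02 0 0 0.45;-0.737 0.398 0.02 0 0 0.45;-0.737 0.398 0.02 0 0 0.45;-0.737 0.398 0.02 0 0 0.45;-0.737 0.398 0.02 0 0 0.45;-0.737 0.398 0.02 0 0 0.45;-0.737 0.398 0.02 0 0 0.45;-0.737 0.398 0.02 0 0 0.45;-0.737 0.398 0.02 0 0 0.45",
  grip=-1,
)

```text
time_s: 22.2
tcp_pos: [461.8, 159.2, 186.9]
eef_rot: [0.607, -3.082, 0.001]
ft_force: [1.4, -0.8, 0.5]
finger_gap: 85.5
grasp_force: 0.0
```

Run:
```python
from h import *
st();Y=np.radians(112.3)
for z in (72,): plan([464.5,157,z],Y)
a=cams.capture("scene")[170:400,310:530];b=cams.capture("top")[140:370,370:590]
cv2.imwrite("pics/m8.png",cv2.resize(np.hstack([a,b]),None,fx=1.8,fy=1.8,interpolation=cv2.INTER_CUBIC))
```

```text
t 22.2 tcp [461.8 159.2 186.9] rot [ 6.070e-01 -3.082e+00  1.000e-03] F [ 1.4 -0.8  0.5] gap 85.5 g 0.0 q [ 0.2   0.22 -0.25  1.1  -0.   -0.19]
[-0.003 -0.006  0.23 ] [-0. -0. -0.]
```

View pics/m8.png

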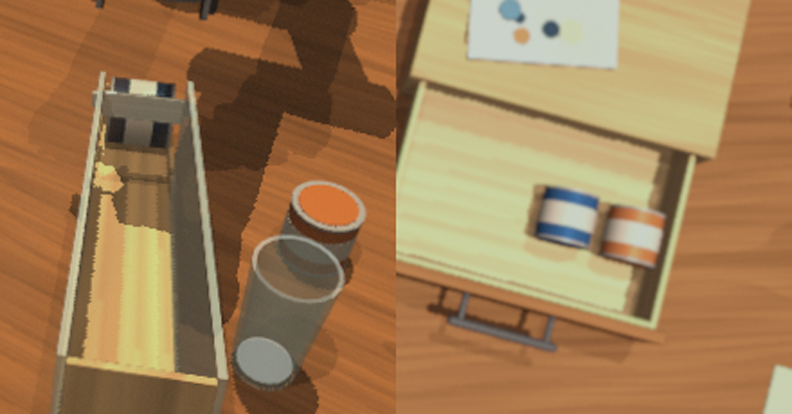

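Orange and blue lie side by side in the drawer, and navy has rolled to the pick-up with the hopper now empty. Taking navy.

Emit:
arm_command(
  plan="-0.003 -0.008 0.06 0 0 0;-0.003 -0.008 0.13 0 0 0;-0.003 -0.008 0.18 0 0 0;-0.003 -0.008 0.215 0 0 0;-0.003 -0.008 0.23 0 0 0;-0.003 -0.008 0.23 0 0 0",
)

```text
time_s: 22.9
tcp_pos: [464.6, 154.5, 71.4]
eef_rot: [0.601, -3.081, 0.0]
ft_force: [-0.5, -0.2, 0.5]
finger_gap: 85.3
grasp_force: 0.0
```

Emit:
arm_command(
  plan="0 0 0 0 0 0;0 0 0 0 0 0;0 0 0 0 0 0;0 0 0 0 0 0;0 0 0 0 0 0;0 0 0 0 0 0",
  grip=1,
)

```text
time_s: 23.5
tcp_pos: [465.3, 158.5, 74.1]
eef_rot: [-0.607, 3.08, 0.01]
ft_force: [-4.1, 8.6, 5.3]
finger_gap: 61.2
grasp_force: 65.6
```

Run:
```python
from h import *
st();Y=np.radians(164)
plan(spot(103,42,180),Y)
```

```text
t 23.5 tcp [465.3 158.5  74.1] rot [-0.607  3.08   0.01 ] F [-4.1  8.6  5.3] gap 61.2 g 65.6 q [ 0.2   0.32 -0.43  0.81  0.01 -0.19]
[ 0.054 -0.701 -0.216] [ 0.002  0.003 -0.451]
```

Emit:
arm_command(
  plan="0 0 -0.06 0 0 0;0 0 -0.14 0 0 0;0 -0.05 -0.21 0 0 -0.05;0.01 -0.13 -0.21 0 0 -0.1;0.02 -0.21 -0.21 0 0 -0.15;0.02 -0.29 -0.21 0 0 -0.2;0.03 -0.37 -0.21 0 0 -0.25;0.03 -0.45 -0.21 0 0 -0.3;0.04 -0.53 -0.21 0 0 -0.35;0.04 -0.61 -0.21 0 0 -0.4;0.05 -0.68 -0.21 0 0 -0.449;0.054 -0.7 -0.21 0 0 -0.449",
)

```text
time_s: 24.7
tcp_pos: [573.2, -182.8, 177.7]
eef_rot: [1.879, -2.517, 0.005]
ft_force: [-0.5, 0.9, -3.3]
finger_gap: 61.2
grasp_force: 69.0
```

Run:
```python
from h import *
st();Y=np.radians(164)
plan(spot(103,42,49),Y)
```

```text
t 24.7 tcp [ 573.2 -182.8  177.7] rot [ 1.879 -2.517  0.005] F [-0.5  0.9 -3.3] gap 61.2 g 69.0 q [-0.41  0.45  0.05  1.17 -0.   -1.7 ]
[-0.012  0.004  0.257] [-0.001 -0.001 -0.005]
```

Emit:
arm_command(
  plan="-0.01 0.004 0.06 0 0 0;-0.012 0.004 0.12 0 0 0;-0.012 0.004 0.18 0 0 0;-0.012 0.004 0.22 0 0 0;-0.012 0.004 0.24 0 0 0;-0.012 0.004 0.252 0 0 0;-0.012 0.004 0.258 0 0 0;-0.012 0.004 0.258 0 0 0",
)

```text
time_s: 25.5
tcp_pos: [572.6, -172.5, 49.1]
eef_rot: [-1.882, 2.515, -0.002]
ft_force: [0.7, -0.1, -1.8]
finger_gap: 61.3
grasp_force: 69.2
```

Emit:
arm_command(
  plan="0 0 0.003 0 0 0;0 0 0.005 0 0 0;0 0 0.005 0 0 0",
)

```text
time_s: 25.8
tcp_pos: [573.3, -172.8, 47.3]
eef_rot: [-1.882, 2.514, -0.004]
ft_force: [-0.3, 0.4, 3.4]
finger_gap: 61.1
grasp_force: 69.8
```

Emit:
arm_command(
  plan="0 0 -0.003 0 0 0;0 0 -0.003 0 0 0;0 0 -0.003 0 0 0;0 0 -0.003 0 0 0;0 0 -0.003 0 0 0",
  grip=-0.75,
)

```text
time_s: 26.3
tcp_pos: [571.9, -172.3, 47.2]
eef_rot: [1.883, -2.515, -0.0]
ft_force: [-1.0, 0.3, -0.9]
finger_gap: 74.7
grasp_force: 0.0
```

Emit:
arm_command(
  plan="0 0 -0.03 0 0 0;0 0 -0.1 0 0 0;0 0 -0.2 0 0 0;0 0 -0.3 0 0 0;0 0 -0.3 0 0 0",
)

```text
time_s: 26.8
tcp_pos: [576.3, -174.0, 205.5]
eef_rot: [-1.879, 2.509, -0.019]
ft_force: [1.3, -0.1, -0.2]
finger_gap: 74.7
grasp_force: 0.0
```

```bash
cat > ff.py <<'E'
from h import *
def find_f():
    im=cams.capture("top"); hsv=cv2.cvtColor(im,cv2.COLOR_BGR2HSV)
    x0,y0=130,250; r=hsv[y0:380,x0:230].astype(int); b=im[y0:380,x0:230].astype(int)
    m=((b.min(2)>120)&(r[...,1]<70)).astype(np.uint8)   # pale steel rim
    n,l,s,c=cv2.connectedComponentsWithStats(m)
    for k in range(1,n):
        if s[k,4]>25:
            cx=x0+s[k,0]+(s[k,2]-1)/2; cy=y0+s[k,1]+(s[k,3]-1)/2
            print("comp",s[k],"centre px",cx,cy,px("top",cx,cy,62))
E
python3 - <<'E'
from ff import *
st(); find_f()
E
```

```text
t 26.8 tcp [ 576.3 -174.   205.5] rot [-1.879  2.509 -0.019] F [ 1.3 -0.1 -0.2] gap 74.7 g 0.0 q [-0.4   0.43  0.09  1.22 -0.   -1.68]
comp [26  0 28  4 62] centre px 169.5 251.5 [581.4 364.3  62. ]
comp [ 83   0  17  30 135] centre px 221.0 264.5 [551.9 256.1  62. ]
comp [ 29  44  32  33 333] centre px 174.5 310.0 [459. 354.  62.]
```

Run:
```python
from h import *
plan([459,354,240],np.radians(164))
```

```text
[-0.947  0.519 -0.082] [-0.005 -0.001 -0.003]
```

Emit:
arm_command(
  plan="-0.947 0.519 -0.085 0 0 0;-0.947 0.519 -0.085 0 0 0;-0.947 0.519 -0.085 0 0 0;-0.947 0.519 -0.085 0 0 0;-0.947 0.519 -0.085 0 0 0;-0.947 0.519 -0.085 0 0 0;-0.947 0.519 -0.085 0 0 0;-0.947 0.519 -0.085 0 0 0;-0.947 0.519 -0.085 0 0 0;-0.947 0.519 -0.085 0 0 0;-0.947 0.519 -0.085 0 0 0;-0.947 0.519 -0.085 0 0 0",
  grip=-1,
)

```text
time_s: 28.05
tcp_pos: [454.3, 359.5, 238.1]
eef_rot: [1.89, -2.508, -0.003]
ft_force: [1.1, -1.0, -0.4]
finger_gap: 85.4
grasp_force: 0.0
```

Run:
```python
from ff import *
st();find_f()
im=cams.capture("scene")
hsv=cv2.cvtColor(im,cv2.COLOR_BGR2HSV)
print(proj("scene",[459,354,62]),hsv[285,490],proj("scene",[459,354,0]))
for z in(80,18): plan([459,354,z],np.radians(164))
```

```text
t 28.05 tcp [454.3 359.5 238.1] rot [ 1.89  -2.508 -0.003] F [ 1.1 -1.  -0.4] gap 85.4 g 0.0 q [ 0.56  0.39  0.11  1.3   0.   -0.73]
comp [26  0 28  3 57] centre px 169.5 251.0 [582.4 364.3  62. ]
comp [ 83   0  17  30 135] centre px 221.0 264.5 [551.9 256.1  62. ]
comp [ 8 32  4  9 27] centre px 139.5 286.0 [510.3 427.5  62. ]
comp [ 41  44  20  26 126] centre px 180.5 306.5 [466.  341.4  62. ]
[490.9 283.9] [ 11 185 124] [481.4 309.8]
[ 0.    -0.008  0.316] [ 0.001 -0.001 -0.002]
[-0.    -0.008  0.44 ] [ 0.001 -0.001 -0.002]
```

```bash
cat >> ff.py <<'E'
def lid(im):
    r=cv2.cvtColor(im,cv2.COLOR_BGR2HSV)[230:400,430:620]
    m=cv2.inRange(r,(3,190,60),(14,255,255)); n,l,s,c=cv2.connectedComponentsWithStats(m)
    k=[i for i in range(1,n) if s[i,4]>150]; return [(s[i].tolist(),(c[i]+[430,230]).round(1).tolist()) for i in k]
E
python3 - <<'E'
from ff import *
a=cv2.imread("pics/scene0.png");b=cams.capture("scene")
print(lid(a));print(lid(b))
s=[t.astype(int)[265:310,465:515] for t in(a,b)];print(abs(s[0]-s[1]).mean())
E
```

```text
[]
[]
30.926518518518517
```

```bash
cat >> ff.py <<'E'
def match(b):
    a=cv2.imread("pics/scene0.png"); t=a[268:302,466:516]   # lid and rim, centre (491,285)
    r=cv2.matchTemplate(b[220:380,400:600],t,cv2.TM_CCOEFF_NORMED); _,v,_,p=cv2.minMaxLoc(r)
    u,w=p[0]+400+25,p[1]+220+17; print("match",round(v,3),u,w,px("scene",u,w,62))
E
python3 - <<'E'
from ff import *
match(cv2.imread("pics/scene0.png"));match(cams.capture("scene"))
E
```

```text
match 1.0 491 285 [461.6 354.9  62. ]
match 0.58 491 285 [461.6 354.9  62. ]
```

Run:
```python
from h import *
st(); plan([460,354,18],np.radians(164))
```

```text
t 28.25 tcp [456.2 354.  238.6] rot [ 1.880e+00 -2.514e+00  1.000e-03] F [0.2 0.8 0.8] gap 85.5 g 0.0 q [ 0.55  0.38  0.11  1.3  -0.   -0.73]
[-0.003 -0.008  0.441] [ 0.001 -0.001 -0.004]
```

Emit:
arm_command(
  plan="-0.003 -0.008 0.08 0 0 0;-0.003 -0.008 0.17 0 0 0;-0.003 -0.008 0.25 0 0 0;-0.003 -0.008 0.3 0 0 0;-0.003 -0.008 0.34 0 0 0;-0.003 -0.008 0.38 0 0 0;-0.003 -0.008 0.415 0 0 0;-0.003 -0.008 0.437 0 0 0;-0.003 -0.008 0.437 0 0 0",
)

```text
time_s: 29.15
tcp_pos: [459.6, 353.3, 19.5]
eef_rot: [1.878, -2.514, -0.0]
ft_force: [-0.6, 0.3, 0.7]
finger_gap: 85.0
grasp_force: 0.0
```

Emit:
arm_command(
  plan="0 0 0 0 0 0;0 0 0 0 0 0;0 0 0 0 0 0;0 0 0 0 0 0;0 0 0 0 0 0;0 0 0 0 0 0",
  grip=1,
)

```text
time_s: 29.75
tcp_pos: [461.7, 355.9, 22.6]
eef_rot: [-1.881, 2.513, -0.001]
ft_force: [0.0, -1.7, 6.4]
finger_gap: 64.6
grasp_force: 67.1
```

Run:
```python
from h import *
st();Y=np.radians(164)
plan(spot(103,121,245),Y)
```

```text
t 29.75 tcp [461.7 355.9  22.6] rot [-1.881e+00  2.513e+00 -1.000e-03] F [ 0.  -1.7  6.4] gap 64.6 g 67.1 q [ 0.55  0.53 -0.24  0.79 -0.   -0.74]
[ 0.801 -0.514 -0.445] [-0.001  0.001 -0.003]
```

Emit:
arm_command(
  plan="0 0 -0.06 0 0 0;0 0 -0.14 0 0 0;0 0 -0.22 0 0 0;0 0 -0.3 0 0 0;0 0 -0.38 0 0 0;0.02 -0.02 -0.45 0 0 0;0.1 -0.06 -0.45 0 0 0;0.18 -0.11 -0.45 0 0 0;0.26 -0.16 -0.45 0 0 0;0.34 -0.21 -0.45 0 0 0;0.42 -0.27 -0.45 0 0 0;0.5 -0.32 -0.45 0 0 0",
)

```text
time_s: 30.95
tcp_pos: [544.0, 68.6, 245.9]
eef_rot: [1.883, -2.515, -0.0]
ft_force: [1.1, -0.4, -2.7]
finger_gap: 64.8
grasp_force: 67.5
```

Run:
```python
from h import *
st();Y=np.radians(164)
plan(spot(103,121,160),Y);plan(spot(103,121,44),Y)
```

```text
t 30.95 tcp [544.   68.6 245.9] rot [ 1.883 -2.515 -0.   ] F [ 1.1 -0.4 -2.7] gap 64.8 g 67.5 q [ 0.01  0.32  0.03  1.29 -0.   -1.28]
[ 0.296 -0.193  0.172] [ 0.    -0.    -0.003]
[ 0.296 -0.193  0.404] [ 0.    -0.    -0.003]
```

Emit:
arm_command(
  plan="0.09 -0.06 0.03 0 0 0;0.18 -0.12 0.08 0 0 0;0.26 -0.17 0.13 0 0 0;0.296 -0.193 0.17 0 0 0;0.296 -0.193 0.22 0 0 0;0.296 -0.193 0.27 0 0 0;0.296 -0.193 0.32 0 0 0;0.296 -0.193 0.36 0 0 0;0.296 -0.193 0.385 0 0 0;0.296 -0.193 0.397 0 0 0;0.296 -0.193 0.397 0 0 0",
)

```text
time_s: 32.05
tcp_pos: [594.1, -98.5, 47.2]
eef_rot: [1.882, -2.514, -0.002]
ft_force: [-0.3, 0.3, -1.7]
finger_gap: 64.7
grasp_force: 67.7
```

Emit:
arm_command(
  plan="0 0 0.004 0 0 0;0 0 0.008 0 0 0;0 0 0.008 0 0 0",
)

```text
time_s: 32.35
tcp_pos: [595.5, -98.9, 44.6]
eef_rot: [-1.882, 2.514, -0.002]
ft_force: [-0.5, 0.4, -2.2]
finger_gap: 65.1
grasp_force: 67.9
```

Emit:
arm_command(
  plan="0 0 0.004 0 0 0;0 0 0.006 0 0 0;0 0 0.006 0 0 0",
)

```text
time_s: 32.65
tcp_pos: [598.0, -99.7, 44.7]
eef_rot: [-1.88, 2.511, -0.01]
ft_force: [-0.2, -0.3, 11.5]
finger_gap: 64.9
grasp_force: 69.4
```

Emit:
arm_command(
  plan="0 0 0.003 0 0 0;0 0 0.005 0 0 0;0 0 0.005 0 0 0",
)

```text
time_s: 32.95
tcp_pos: [600.4, -100.4, 44.7]
eef_rot: [-1.878, 2.509, -0.016]
ft_force: [-0.8, -0.4, 21.1]
finger_gap: 64.4
grasp_force: 70.5
```

Emit:
arm_command(
  plan="0 0 -0.01 0 0 0;0 0 -0.01 0 0 0;0 0 -0.01 0 0 0",
)

```text
time_s: 33.25
tcp_pos: [595.4, -99.0, 44.5]
eef_rot: [-1.882, 2.514, -0.003]
ft_force: [-0.9, -0.1, 7.5]
finger_gap: 64.7
grasp_force: 69.0
```

Emit:
arm_command(
  plan="0 0 0 0 0 0;0 0 0 0 0 0;0 0 0 0 0 0;0 0 0 0 0 0;0 0 0 0 0 0",
  grip=-0.85,
)

```text
time_s: 33.75
tcp_pos: [594.5, -98.6, 43.0]
eef_rot: [1.882, -2.515, -0.001]
ft_force: [0.1, -0.1, 1.0]
finger_gap: 78.9
grasp_force: 0.0
```

Emit:
arm_command(
  plan="0 0 -0.03 0 0 0;0 0 -0.08 0 0 0;0 0 -0.16 0 0 0;0 0 -0.25 0 0 0;0 0 -0.34 0 0 0;0 0 -0.34 0 0 0",
)

```text
time_s: 34.35
tcp_pos: [598.6, -99.7, 220.8]
eef_rot: [-1.878, 2.509, -0.016]
ft_force: [1.4, -0.0, 0.9]
finger_gap: 78.7
grasp_force: 0.0
```

Run:
```python
from h import *
st();Y=np.radians(164)
h=np.array([610,-231,0])-203*DX
for p in (h-45*DX+[0,0,190],h-45*DX+[0,0,60]): print(p); plan(p,Y)
```

```text
t 34.35 tcp [598.6 -99.7 220.8] rot [-1.878  2.509 -0.016] F [ 1.4 -0.   0.9] gap 78.7 g 0.0 q [-0.27  0.43  0.14  1.26 -0.   -1.55]
[ 371.672  -162.6264  190.    ]
[0.249 0.401 0.056] [-0.006  0.    -0.003]
[ 371.672  -162.6264   60.    ]
[0.249 0.404 0.316] [-0.006  0.    -0.003]
```

Emit:
arm_command(
  plan="0.06 0.09 0.02 0 0 0;0.12 0.18 0.04 0 0 0;0.18 0.27 0.05 0 0 0;0.24 0.36 0.056 0 0 0;0.249 0.402 0.056 0 0 0;0.249 0.402 0.08 0 0 0;0.249 0.402 0.15 0 0 0;0.249 0.402 0.22 0 0 0;0.249 0.402 0.28 0 0 0;0.249 0.402 0.314 0 0 0;0.249 0.402 0.314 0 0 0",
  grip=1,
)

```text
time_s: 35.45
tcp_pos: [364.1, -159.9, 53.8]
eef_rot: [1.881, -2.513, -0.009]
ft_force: [-0.4, -0.6, -0.2]
finger_gap: 0.1
grasp_force: 0.0
```

Run:
```python
from h import *
st();Y=np.radians(164)
h=np.array([610,-231,0])
for k in (-203-20,-20): plan(h+k*DX+[0,0,62],Y)
cv2.imwrite("pics/m9.png",cams.capture("top"))
```

```text
t 35.45 tcp [ 364.1 -159.9   53.8] rot [ 1.881 -2.513 -0.009] F [-0.4 -0.6 -0.2] gap 0.1 g 0.0 q [-0.57  0.19 -0.68  0.71 -0.   -1.86]
[ 0.001 -0.066 -0.017] [ 0.003  0.001 -0.003]
[-0.002 -0.472 -0.019] [ 0.003  0.001 -0.003]
```

View pics/m9.png

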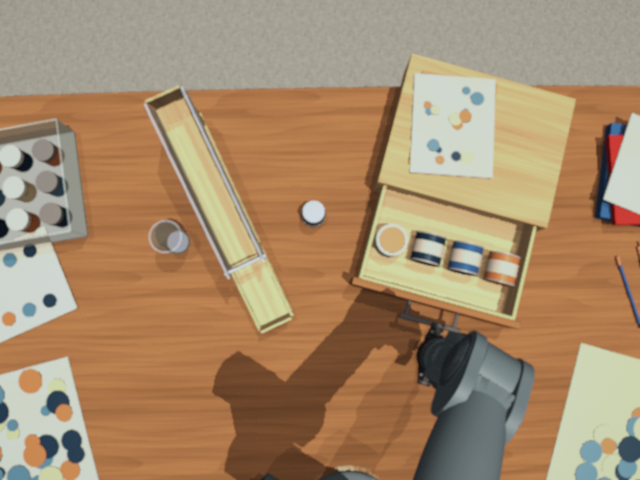

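All four tins sit side by side in the drawer, from (391,240) to (503,268). The dispenser is empty, and the jar at (313,212) and the tumbler at (168,237) haven't moved. Now pushing the drawer shut.

Emit:
arm_command(
  plan="0 -0.03 -0.015 0 0 0;0 -0.05 -0.017 0 0 0;0 -0.07 -0.017 0 0 0;0 -0.1 -0.017 0 0 0;0 -0.14 -0.017 0 0 0;0 -0.18 -0.017 0 0 0;0 -0.22 -0.017 0 0 0;0 -0.26 -0.017 0 0 0;0 -0.3 -0.017 0 0 0;0 -0.34 -0.017 0 0 0;0 -0.38 -0.017 0 0 0;0 -0.41 -0.017 0 0 0",
)

```text
time_s: 36.7
tcp_pos: [564.9, -219.8, 64.9]
eef_rot: [-1.883, 2.515, -0.001]
ft_force: [0.7, -0.2, 0.3]
finger_gap: -0.0
grasp_force: 0.0
```

Emit:
arm_command(
  plan="0 -0.02 0 0 0 0;0 -0.04 0 0 0 0;0 -0.055 0 0 0 0;0 -0.062 0 0 0 0;0 -0.062 0 0 0 0",
)

```text
time_s: 37.2
tcp_pos: [592.6, -227.8, 64.6]
eef_rot: [1.882, -2.514, -0.002]
ft_force: [-2.6, 0.6, 1.2]
finger_gap: 0.2
grasp_force: 1.3
```

Emit:
arm_command(
  plan="0 -0.006 0 0 0 0;0 -0.01 0 0 0 0;0 -0.01 0 0 0 0",
)

```text
time_s: 37.5
tcp_pos: [592.9, -227.8, 64.5]
eef_rot: [1.879, -2.51, -0.012]
ft_force: [-13.7, 4.3, 10.1]
finger_gap: 0.1
grasp_force: 7.2
```

Emit:
arm_command(
  plan="0 0.03 0 0 0 0;0 0.08 0 0 0 0;0 0.16 0 0 0 0;0 0.16 -0.1 0 0 0;0 0.16 -0.2 0 0 0;0.1 0.24 -0.3 0 0 0;0.16 0.32 -0.36 0 0 0;0.16 0.36 -0.36 0 0 0;0.16 0.36 -0.36 0 0 0",
)

```text
time_s: 38.4
tcp_pos: [400.6, -257.1, 248.4]
eef_rot: [-1.878, 2.518, -0.009]
ft_force: [0.2, -0.4, 0.3]
finger_gap: -0.0
grasp_force: 0.0
```

Run:
```python
from h import *
st()
a=cv2.imread("pics/top0.png");b=cams.capture("top")
# handle patch: compare its place with the shut start picture
t=a[205:245,415:492]
for im in(b,):
    r=cv2.matchTemplate(im[180:280,390:520],t,cv2.TM_CCOEFF_NORMED);_,v,_,p=cv2.minMaxLoc(r);print("handle match",v,p[0]+390-415,p[1]+180-205)
for n,(x0,y0,x1,y1) in dict(jar=(300,198,328,228),tumbler=(145,218,192,257)).items():
    t=a[y0:y1,x0:x1];r=cv2.matchTemplate(b[y0-15:y1+15,x0-15:x1+15],t,cv2.TM_CCOEFF_NORMED);_,v,_,p=cv2.minMaxLoc(r);print(n,round(v,3),p[0]-15,p[1]-15)
```

```text
t 38.4 tcp [ 400.6 -257.1  248.4] rot [-1.878  2.518 -0.009] F [ 0.2 -0.4  0.3] gap -0.0 g 0.0 q [-0.7   0.17 -0.16  1.24 -0.   -1.98]
handle match 0.992411196231842 0 0
jar 1.0 0 0
tumbler 1.0 0 0
```

```bash
python3 -c "
from rig import ctrl
print(ctrl.sign_off())"
```

```text
the job is handed in; nothing more can be done
None
```

The jam is cleared, all four tins present (a, b, c and f) are side by side on the drawer floor with the drawer pushed fully shut, the jar and tumbler have not moved, and the job is handed in at about 38 s of robot time.

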